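# Park the microscope counterweight wheel in its dock

### The arm

A 6-joint arm with a two-finger parallel gripper is mounted at the origin on the work surface. World frame = base frame: x ahead of the robot, y to its left, z up, the work surface at z = 0. Lengths are in m, angles in rad, forces in N, time in s.
With the tool pointing down it reaches from about 0.425 to 1.125 m from the base axis. Payload 14.9 kg.
Tool frame: the origin (TCP) lies midway between the tips of the shut fingers; the grasp point (between the pads) lies 19 mm behind it; y points along the fingers, z is the direction in which the jaws open and shut, and the axes are right-handed (so a half turn about y gives the same grasp; the last joint's range is limited). The gripper opens to 91 mm and grips with 3 to 60 N. Pads are 32 mm wide; open, the fingers measure 118 mm over their backs; the gripper's body (76 mm by 178 mm) begins 60 mm behind the grasp point.
Start: joints at [-1.296, 0.379, 1.734, -0, 1.028, -0.033], TCP at [0.212, -0.667, 0.214] pointing down, gripper open.
Joint ranges: [-2.77, 2.77], [-0.74, 2.19], [0, 2.66], [-1.06, 4.2], [0.31, 2.87], [-3.08, 3.08]. Speed limits (rad/s): [1.89, 1.89, 2.39, 3.14, 3.14, 3.14].

### API

Orientations are given as a unit quaternion [w, x, y, z].
In Python, from rig import arm gives the robot as it stands.
- The arm moves only by the tool carry_out, never from a script. Its arguments are lists of equal length, an entry for each row: "angular": the turn, a rotation vector about the tool's x, y, z in degrees, a list of three; "dp": the shift along the tool's x, y, z in m, a list of three; "grip": the finger opening in m, from 0 to 0.0912. In form: {"angular": [[rx, ry, rz], ...], "dp": [[dx, dy, dz], ...], "grip": [grip, ...]}. A call has 1 to 10 rows; each row is the pose to reach, as a shift and turn from the pose commanded when the call began, along the tool's axes at that moment; what a row does not reach only later rows make up. A row lasts 1/12 s, in which the tool goes at most 41.7 mm and 7.16 degrees, less where a joint would pass 70% of its speed; a pose out of reach is approached as far as the arm can. A call with a gripper value outside its range is refused whole. The fingers move at their own pace and stop on an object; "force" is the grip in N (left out, the last holds). Time passes only in rows, so rows that repeat a pose let the fingers close. It gives the time, the measured TCP pose, the force and the opening at its end, in the units of the state.
- arm.get_obs(): the state, without advancing time (a new reading comes with each control period).
- arm.snapshot(name): name is "scene" or "top" or "wrist"; returns (picture, depth): 384x512x3 uint8, red, green, blue; 384x512 float32, m along the optical axis (not along the pixel's ray), 0 where there is no reading.
- arm.camera_model(name): a dict with "fx", "fy", "cx", "cy" (pixels), "view" (4x4, takes a point from world to camera coordinates); the wrist camera has in their place "tool_from_camera" (4x4, takes a point from camera to tool coordinates, whose origin is the TCP and whose axes are the tool frame's). Camera axes: x right, y up, looking along -z (the intrinsics and any distortion apply to the point x, -y, -z); pixel columns grow to the right and rows downward; lengths in m; the calibration is good to about 2 mm. A picture is of the moment at which its call begins: read the wrist's pose just before it. camera_model takes no time and is no camera call.
- arm.job_done(): hands the job in, once; it reports no verdict.
Trained networks look in the newest picture that a camera, given by its name, has taken for a name from the list of things; names that differ only in an ending like _2 or _b are one class to them, and where a whole thing is asked for, a point or a joint stands for the part that bears it (a point fixed in the world has none). Each returns a list of dicts, best first, with "score" (0 to 1); they miss things now and then, are a little off and sometimes report something else, mostly with a low value. They report only what shows in the picture. A call takes as long as a camera call. They do not tell look-alikes from the thing itself.
- arm.outline_of(target, camera): "mask" (384x512 bool, what is visible of it) and "bbox" ([left, top, width, height] in pixels, round what is visible of it).
The state is a dict: "time_s": time; "joint_pos": joint angles; "qd": joint speeds; "joint_efforts": joint torques, N m; "ee_pos": TCP position; "eef_rot": TCP orientation; "contact_force": force on the tool from outside, world axes, zero at the start; "torque": the same for the moment, N m; "width": finger opening in m.
Only numpy, scipy, OpenCV 4.12 (cv2) and the standard library are available. Lean on these libraries where they do the work, as an engineer would, in place of code of your own. Each camera call takes 0.05 s, during which the arm holds its last target.

### The job

Roll the loose steel counterweight wheel on its rim across the bench, slowly and upright, in over the yellow sill of the blue parking dock until it has dropped down behind the sill with the red sprung buffer resting against it, then let go and leave it standing there. It really has to roll (the yellow mark goes round with it): keep its weight on the bench and, as it crosses, on the sill; do not lift it, drag it, let it topple, lean on it, or ram the dock or the buffer, and leave the jar, the dish and the stone where they are.

Things in the scene. Friction and masses are not known exactly. Their poses are not given: they have to be found in the camera images.
- wheel: Solid steel wheel standing on its rim: 64 mm diameter, 28 mm thick, about 0.72 kg (+-15 percent). Origin at the hub, 32 mm above the bench. Its y axis is the axle, level while upright; x and z turn as it rolls. Yellow mark at the top at the start; one turn is 201 mm of travel.
- boss (a point): Centre of one of the two flat brass bosses (14 mm diameter, 4 mm proud, one in the middle of each face, 36 mm over both); this point is 18 mm from the hub along the wheel's +y. Pinched lightly on both bosses (5 to 10 N) the wheel turns between the fingers and rolls as the hand travels and bears on the bench; held clear of it, or pinched hard, it does not turn.
- mark (a point): Yellow mark painted across the rim and down both faces; this point is in the mid-plane, 28 mm from the hub.
- dock: Blue parking dock, fixed. Origin on the bench below the hub of the parked wheel; x is the direction of rolling in, y across, z up. Behind the buffer a block from x = 60 to 105 mm, 64 mm wide, 44 mm high.
- entry (a point): Mouth of the dock, on the bench at x = -75 mm, y = 0 of the dock. Two round blue rails 8 mm thick and high lead in from here: their centre lines start at y = +-34 mm, narrow to +-20.5 mm at x = -45 mm, then run parallel, 33 mm clear between them, to x = +60 mm.
- sill (a point): Middle of the crest of the yellow sill, 6 mm high, lying across at x = -20.5 mm of the dock: a half cylinder of 6 mm radius with its axis in the bench surface. The wheel has to ride up over it and drops down behind.
- buffer (a joint): Travel of the red sprung buffer plate (26 mm wide, from 15 to 51 mm above the bench) in m: 0 when untouched, face at x = 27 mm of the dock; grows towards +x, limit 0.020. Spring: 0.5 N to start plus 0.35 N per mm. The parked wheel holds it at about 0.005 and is kept snug against the sill.
- table: Grey laminate bench top, its surface at height 0.
- jar: Bystander: amber glass specimen jar with white cap, 48 mm diameter, 62 mm high, origin at the centre of its underside.
- dish: Bystander: closed round glass dish, 60 mm diameter, 15 mm high, origin at the centre of its underside.
- stone: Bystander: pale round stone specimen, 52 mm diameter, 26 mm high, origin at the centre of its underside.
There are look-alikes about, which are no part of the job. What is shaped like the wheel but purple is not meant.

How it is judged:
On the way, in this order (a step that is already met when the one before it is completed fails the run):
1. The wheel has rolled about half a turn: the mark is at the bottom while the wheel stands upright on the bench (height (world z) of mark below 0.012 m and height (world z) of wheel below 0.036 m and angle between wheel's own y axis and vertical between 1.45 and 1.69 rad), for 0.02 s.
2. The wheel has rolled on until the mark is near the top again, almost a full turn (height (world z) of mark above 0.05 m and angle between wheel's own y axis and vertical between 1.45 and 1.69 rad), for 0.02 s.
3. The wheel rides over the crest of the sill with its weight resting on it (horizontal distance between wheel and sill below 0.006 m and contact force between wheel and dock above 3 N and angle between wheel's own y axis and vertical between 1.45 and 1.69 rad), for 0.05 s.
At the end, for the whole second after the job is handed in: The wheel stands upright (axle within 0.12 rad of level and square to the dock within 0.12 rad) on the bench behind the sill, hub within 5 mm of the dock's parking point and below 35 mm height, buffer pressed in 2 to 9 mm by it, at rest and released (horizontal distance between wheel and dock below 0.005 m and height (world z) of wheel below 0.035 m and value of joint buffer between 0.002 and 0.009 m and angle between the y axis of wheel and the y axis of dock, either way round below 0.12 rad and linear speed of wheel below 0.01 m/s and contact force between the fingers and wheel below 0.1 N and angle between wheel's own y axis and vertical between 1.45 and 1.69 rad); the robot touches nothing.
It fails at once if wheel toppled: axle more than 0.5 rad from level (angle between wheel's own y axis and vertical below 1.07 rad or angle between wheel's own y axis and vertical above 2.07 rad).
It fails at once if wheel lifted off the bench by more than 4 mm away from the dock, or more than 8 mm above the sill at the dock ((height (world z) of wheel above 0.036 m and horizontal distance between wheel and dock above 0.06 m) or height (world z) of wheel above 0.046 m).
It fails at once if wheel let run away: faster than 0.4 m/s (linear speed of wheel above 0.4 m/s).
It fails at once if leaned on or rammed: more than 25 N between wheel and bench, more than 20 N between wheel and dock or buffer, or the buffer pushed in more than 14 mm (contact force between wheel and table above 25 N or contact force between wheel and dock above 20 N or value of joint buffer above 0.014 m).
It fails at once if jar, dish or stone moved more than 15 mm (distance of any of jar, dish, stone from where it was at the start of the episode above 0.015 m).
It also fails if it takes over 56 s, if anything falls off the work surface, if the arm or the gripper's body presses on something with over 40 N, if the wrist force passes 120 N, or if a joint passes its speed limit or range.

## Working session

There is one attempt and no reset: what is moved stays moved. The work goes in short steps, Python scripts to look and compute and a tool call to move; the robot and the scene stay as the last step left them, time stands still between calls to the robot, and variables do not carry over. Pictures are saved under pics/ and viewed, and the job is handed in when it is done.

Besides the shell and the picture viewer there is one more tool, called by a JSON object that holds its "method" and its "body". carry_out: Moves the arm, as the interface text tells. Its arguments: {"type":"object","properties":{"angular":{"type":"array"},"dp":{"type":"array"},"grip":{"type":"array"},"force":{"type":"number"}},"required":["angular","dp","grip"]}

```bash
mkdir -p pics; ls; cat > h.py <<'E'
import numpy as np, cv2
from rig import arm
def snap(n,f):
    p,d=arm.snapshot(n); cv2.imwrite('pics/'+f,p[:,:,::-1]); return p,d
E
python3 - <<'E'
from h import *
o=arm.get_obs(); print(o)
for n in ['scene','top','wrist']:
    p,d=snap(n,n+'1.png'); print(n,arm.camera_model(n)); np.save('pics/'+n+'1d.npy',d)
E
```

```text
pics
{'time_s': 0.0, 'joint_pos': array([-1.29628401e+00,  3.79410666e-01,  1.73479212e+00, -1.38014461e-05,
        1.02849260e+00, -3.32822624e-02]), 'qd': array([ 0.00044398,  0.00145108,  0.00296993, -0.001115  , -0.00101596,
        0.00088181]), 'joint_efforts': array([ 2.18659581e-03, -7.63719749e+01, -4.34364617e+01,  6.51650294e-02,
        4.25434392e-02, -6.53103871e-05]), 'ee_pos': array([ 0.21196431, -0.66671332,  0.21328117]), 'eef_rot': array([ 0.10834418, -0.1084463 ,  0.69913565, -0.69836257]), 'contact_force': array([-0.28504806, -0.28475094, -0.35793086]), 'torque': array([-0.00412783,  0.01395251,  0.04317505]), 'width': 0.09114025143244942}
scene {'fx': 391.1502307597344, 'fy': 391.1502307597344, 'cx': 256.15360428642003, 'cy': 192.15803648084383, 'view': array([[-0.23716192,  0.9713307 , -0.01645858,  0.07871787],
       [-0.78437454, -0.1814638 ,  0.59315046,  0.39300654],
       [ 0.57315862,  0.1535824 ,  0.80492338, -1.33419832],
       [ 0.        ,  0.        ,  0.        ,  1.        ]])}
top {'fx': 393.96870891394354, 'fy': 393.96870891394354, 'cx': 255.57001498315162, 'cy': 185.09902501079333, 'view': array([[-0.02356198, -0.9985172 , -0.04907366,  0.09376574],
       [ 0.99732192, -0.02687669,  0.0680194 , -0.53361055],
       [-0.06923748, -0.04733957,  0.99647636, -0.78768165],
       [ 0.        ,  0.        ,  0.        ,  1.        ]])}
wrist {'fx': 278.7017628504952, 'fy': 278.7017628504952, 'cx': 251.48802945769364, 'cy': 192.4237700229594, 'tool_from_camera': array([[-7.63326981e-04, -9.62564058e-01, -2.71053228e-01,
        -7.62821229e-02],
       [ 7.61929199e-04,  2.71052668e-01, -9.62564216e-01,
        -1.70437587e-01],
       [ 9.99999418e-01, -9.41274606e-04,  5.26503846e-04,
        -9.07563557e-04],
       [ 0.00000000e+00,  0.00000000e+00,  0.00000000e+00,
         1.00000000e+00]])}
```

View pics/scene1.png

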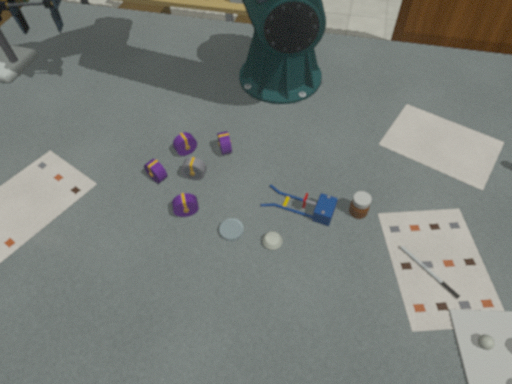

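View pics/top1.png

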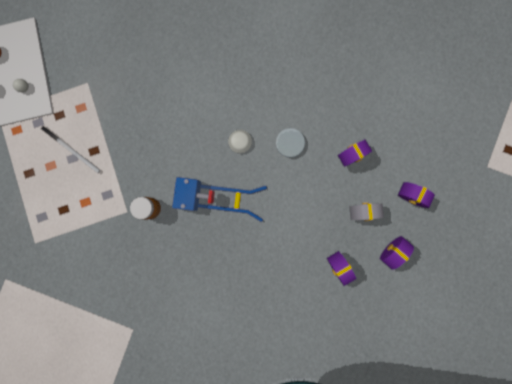

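View pics/wrist1.png

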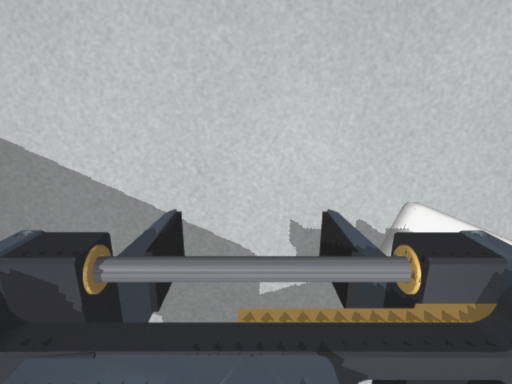

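The scene shows the grey wheel with its yellow mark at about top px (368,212), with four purple look-alikes around it. The dock is at about (215,198), with its mouth facing right (-y). Next I measure these.

```bash
cat >> h.py <<'E'
def pts(n,d,mask,cm=None,T=None):
    cm=cm or arm.camera_model(n)
    v,u=np.nonzero(mask&(d>0)); z=d[v,u]
    c=np.stack([(u-cm['cx'])/cm['fx']*z,-(v-cm['cy'])/cm['fy']*z,-z],1)
    if n=='wrist':
        W=T@cm['tool_from_camera']
    else: W=np.linalg.inv(cm['view'])
    return c@W[:3,:3].T+W[:3,3],u,v
def toolT(o):
    from scipy.spatial.transform import Rotation as R
    q=o['eef_rot'];T=np.eye(4);T[:3,:3]=R.from_quat([q[1],q[2],q[3],q[0]]).as_matrix();T[:3,3]=o['ee_pos'];return T
E
python3 - <<'E'
from h import *
o=arm.get_obs();print(toolT(o).round(3))
for n in ['top','scene']:
    d=np.load(f'pics/{n}1d.npy')
    p,_,_=pts(n,d,np.ones_like(d,bool)); 
    t=p[(abs(p[:,2])<.02)&(abs(p[:,1]+.0)<.4)&(p[:,0]>.35)&(p[:,0]<.8)]; print(n,'table',np.median(t,0), np.linalg.lstsq(np.c_[t[:,:2],np.ones(len(t))],t[:,2],rcond=None)[0])
    for g in ['wheel','dock','jar','dish','stone','sill','buffer','mark']:
        for r in arm.outline_of(g,n)[:4]:
            q,u,v=pts(n,d,r['mask']); h=q[:,2].max()
            print(n,g,round(r['score'],2),r['bbox'],'med',np.median(q,0).round(3),'zmax',h.round(3), np.percentile(q,1,axis=0).round(3),np.percentile(q,99,axis=0).round(3))
E
```

```text
[[-0.953 -0.     0.303  0.212]
 [-0.303  0.001 -0.953 -0.667]
 [-0.    -1.    -0.001  0.213]
 [ 0.     0.     0.     1.   ]]
top table [ 5.76832193e-01 -8.05515145e-03 -3.80478384e-04] [ 0.00097163  0.00062043 -0.00072819]
top wheel 0.72 [379.0, 233.3, 32.9, 35.3] med [ 0.396 -0.188  0.055] zmax 0.067 [ 0.364 -0.217  0.001] [ 0.424 -0.164  0.065]
top wheel 0.62 [398.0, 179.2, 37.9, 32.2] med [ 0.506 -0.229  0.056] zmax 0.067 [ 0.483 -0.269 -0.001] [ 0.53  -0.204  0.066]
top wheel 0.6 [350.6, 203.9, 33.2, 17.8] med [ 0.476 -0.133  0.059] zmax 0.067 [ 0.46  -0.167  0.028] [ 0.493 -0.106  0.066]
top wheel 0.58 [328.8, 253.1, 28.4, 31.3] med [ 0.369 -0.081  0.058] zmax 0.067 [ 0.334 -0.106 -0.002] [ 0.397 -0.06   0.066]
top dock 0.57 [171.2, 177.8, 93.8, 43.4] med [0.516 0.196 0.027] zmax 0.054 [ 0.468  0.066 -0.002] [0.553 0.247 0.051]
top jar 0.73 [134.1, 195.4, 25.0, 26.8] med [0.494 0.298 0.06 ] zmax 0.065 [ 0.472  0.283 -0.001] [0.518 0.328 0.064]
top dish 0.69 [274.8, 127.1, 28.9, 27.9] med [0.623 0.008 0.014] zmax 0.019 [ 0.594 -0.019 -0.001] [0.656 0.035 0.018]
top sill 0.67 [170
[... 1985 characters left out ...]
[0.528 0.208 0.034] zmax 0.054 [ 0.478  0.07  -0.001] [0.556 0.248 0.051]
scene buffer 0.67 [303.5, 197.3, 14.5, 9.1] med [0.52  0.175 0.037] zmax 0.054 [0.504 0.168 0.014] [0.527 0.198 0.054]
scene mark 0.88 [170.4, 130.2, 30.8, 23.1] med [ 0.404 -0.188  0.045] zmax 0.068 [ 0.367 -0.24  -0.001] [ 0.426 -0.162  0.065]
scene mark 0.84 [144.1, 160.8, 20.9, 25.0] med [ 0.517 -0.227  0.048] zmax 0.067 [ 0.492 -0.268  0.   ] [ 0.533 -0.203  0.066]
scene mark 0.67 [179.2, 158.6, 31.0, 23.2] med [ 0.49  -0.132  0.044] zmax 0.067 [ 0.424 -0.168 -0.001] [ 0.495 -0.105  0.066]
scene mark 0.65 [172.4, 193.1, 26.8, 23.8] med [ 0.602 -0.114  0.05 ] zmax 0.066 [ 0.576 -0.145  0.006] [ 0.62  -0.089  0.065]
```

```bash
python3 - <<'E'
from h import *
from scipy.optimize import least_squares
P=[];C=[];N=[]
for n in ['top','scene']:
    d=np.load(f'pics/{n}1d.npy'); im=cv2.imread(f'pics/{n}1.png')
    p,u,v=pts(n,d,np.ones_like(d,bool)); c=im[v,u]
    k=(p[:,0]>.3)&(p[:,0]<.7)&(abs(p[:,1])<.35); P.append(p[k]);C.append(c[k]);N+= [n]*k.sum()
P=np.vstack(P);C=np.vstack(C);N=np.array(N); np.savez('pics/pc.npz',P=P,C=C,N=N)
hsv=cv2.cvtColor(C[None],cv2.COLOR_BGR2HSV)[0].astype(int)
for n in ['top','scene']:
    m=N==n
    # wheel: near
    k=m&(np.hypot(P[:,0]-.476,P[:,1]+.135)<.045)&(P[:,2]>.04)
    q=P[k]; c=cv2.minAreaRect(q[:,:2].astype(np.float32)*1000); print(n,'wheel',c,len(q))
    # blue
    b=m&(hsv[:,0]>100)&(hsv[:,0]<122)&(hsv[:,1]>120)&(P[:,1]>.02)
    hi=P[b&(P[:,2]>.035)]; print(n,'block',cv2.minAreaRect(hi[:,:2].astype(np.float32)*1000),hi[:,2].max(),len(hi))
    y=m&(hsv[:,0]>20)&(hsv[:,0]<34)&(hsv[:,1]>120)
    s=P[y&(P[:,1]>0.02)]; print('sill',s.mean(0),cv2.minAreaRect(s[:,:2].astype(np.float32)*1000),len(s))
    s=P[y&(np.hypot(P[:,0]-.476,P[:,1]+.135)<.045)]; print('mark',s.mean(0),len(s))
    r=m&((hsv[:,0]<8)|(hsv[:,0]>172))&(hsv[:,1]>130)&(abs(P[:,1]-.15)<.06)&(abs(P[:,0]-.52)<.06)
    s=P[r]; print('red',s.mean(0),cv2.minAreaRect(s[:,:2].astype(np.float32)*1000),len(s),s[:,2].min(),s[:,2].max())
    lo=P[b&(P[:,2]<.02)&(P[:,1]<.19)]
    print('rails',len(lo)); 
    for yy in np.arange(.06,.2,.01):
        t=lo[abs(lo[:,1]-yy)<.005]
        if len(t): print(round(yy,3),[ (len(w),w[:,0].mean().round(4),w[:,2].max().round(3)) for w in (t[t[:,0]<.511],t[t[:,0]>=.511]) if len(w)])
E
python3 -c "
import cv2
a=cv2.imread('pics/top1.png');cv2.imwrite('pics/top1c.png',cv2.resize(a[160:250,150:420],None,fx=2.9,fy=2.9,interpolation=cv2.INTER_CUBIC))"
```

```text
top wheel ((476.5924072265625, -138.30364990234375), (62.02324676513672, 33.32991409301758), 88.70773315429688) 471
top block ((521.3180541992188, 221.9576416015625), (43.9323616027832, 61.214111328125), 81.51377868652344) 0.047962366231250164 617
sill [0.50674313 0.12062836 0.00444233] ((506.7832946777344, 120.9581298828125), (11.377933502197266, 30.63623809814453), 80.90392303466797) 83
mark [ 0.47684293 -0.13865549  0.06214314] 67
red [0.51322597 0.16976505 0.04716189] ((513.6707153320312, 170.36508178710938), (5.519405364990234, 22.705402374267578), 81.65510559082031) 51 0.028526265601590772 0.05378092795754985
rails 306
0.06 [(6, np.float64(0.532), np.float64(0.009))]
0.07 [(5, np.float64(0.4657), np.float64(0.008)), (15, np.float64(0.5295), np.float64(0.01))]
0.08 [(17, np.float64(0.4699), np.float64(0.01)), (15, np.float64(0.5265), np.float64(0.01))]
0.09 [(16, np.float64(0.4767), np.float64(0.011)), (15, np.float64(0.5238), np.float64(0.01))]
0.1 [(15, np.float64(0.4825), np.float64(0.009)), (10, np.float64(0.5245), np.float64(0.009))]
0.11 [(14, np.float64(0.4841), np.float6
[... 1785 characters left out ...]
 np.float64(0.4864), np.float64(0.011)), (5, np.float64(0.5274), np.float64(0.01))]
0.12 [(1, np.float64(0.4865), np.float64(0.008)), (2, np.float64(0.5289), np.float64(0.007))]
0.13 [(1, np.float64(0.4893), np.float64(0.008)), (4, np.float64(0.5299), np.float64(0.009))]
0.14 [(5, np.float64(0.4893), np.float64(0.008)), (4, np.float64(0.5305), np.float64(0.008))]
0.15 [(4, np.float64(0.4916), np.float64(0.007)), (6, np.float64(0.5322), np.float64(0.009))]
0.16 [(2, np.float64(0.4938), np.float64(0.01)), (5, np.float64(0.5343), np.float64(0.01))]
0.17 [(6, np.float64(0.5357), np.float64(0.009))]
0.18 [(3, np.float64(0.538), np.float64(0.009))]
0.19 [(1, np.float64(0.5376), np.float64(0.007))]
```

View pics/top1c.png

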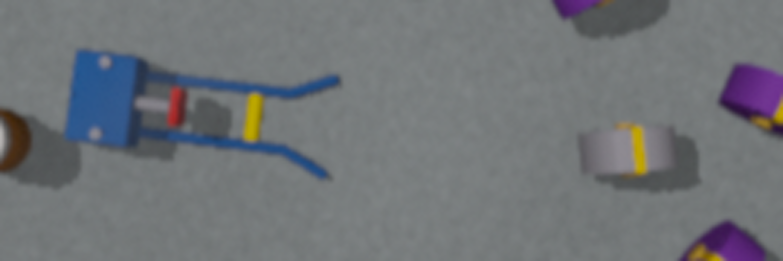

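The views agree on the dock: the sill is at about (0.507,0.121) and the roll-in heading is about 8.4° from +y toward +x. The wheel's yaw is uncertain, so I'll look at it from the wrist camera.

{"method": "carry_out", "body": {"angular": [[0, -7, 0], [0, -14, 0], [0, -21, 0], [0, -28, 0], [0, -35, 0], [0, -42, 0], [0, -49, 0], [0, -56, 0], [0, -63, 0], [0, -70, 0]], "dp": [[-0.028, 0, -0.029], [-0.056, 0, -0.057], [-0.083, 0, -0.085], [-0.11, 0, -0.113], [-0.138, 0, -0.142], [-0.165, 0, -0.17], [-0.193, 0, -0.198], [-0.22, 0, -0.227], [-0.248, 0, -0.255], [-0.276, 0, -0.283]], "grip": [0.091, 0.091, 0.091, 0.091, 0.091, 0.091, 0.091, 0.091, 0.091, 0.091]}}

```text
time_s: 1.78
ee_pos: [0.3898, -0.3121, 0.2142]
eef_rot: [-0.491, 0.491, -0.509, 0.509]
contact_force: [-0.3, 0.0, 0.6]
width: 0.0911
```

```bash
python3 - <<'E'
from h import *
o=arm.get_obs();T=toolT(o);print(o['time_s'],T.round(4),o['joint_pos'])
print(T[:3,:3].T@(np.array([.477,-.137,.213])-T[:3,3]))
E
```

```text
1.7833 [[-3.560e-02  5.000e-04  9.994e-01  3.898e-01]
 [-9.994e-01 -4.000e-04 -3.560e-02 -3.121e-01]
 [ 4.000e-04 -1.000e+00  5.000e-04  2.142e-01]
 [ 0.000e+00  0.000e+00  0.000e+00  1.000e+00]] [-7.21867111e-01  5.73643628e-02  2.13440645e+00  2.55375081e-05
  9.49238988e-01 -6.86255589e-01]
[-0.1781083   0.00116964  0.08091559]
```

{"method": "carry_out", "body": {"angular": [[0, -0.5, 0], [0, -1, 0], [0, -1.5, 0], [0, -2, 0], [0, -2, 0], [0, -2, 0], [0, -2, 0]], "dp": [[-0.035, 0, 0.016], [-0.07, 0, 0.032], [-0.105, 0, 0.048], [-0.14, 0, 0.064], [-0.175, 0, 0.08], [-0.178, 0, 0.081], [-0.178, 0, 0.081]], "grip": [0.06, 0.06, 0.06, 0.06, 0.06, 0.06, 0.06]}}

```text
time_s: 2.37
ee_pos: [0.4783, -0.1377, 0.214]
eef_rot: [-0.499, 0.499, -0.501, 0.501]
contact_force: [-0.6, 0.3, -0.2]
width: 0.06
```

```bash
python3 - <<'E'
from h import *
o=arm.get_obs();T=toolT(o);print(o['time_s'],T.round(4),o['width'])
p,d=snap('wrist','w2.png');np.save('pics/w2d.npy',d);np.save('pics/w2T.npy',T)
q,u,v=pts('wrist',d,np.ones_like(d,bool),T=T)
k=(np.hypot(q[:,0]-.477,q[:,1]+.137)<.045)&(q[:,2]>.02)&(q[:,2]<.08)
r=q[k]; print(len(r),r.min(0),r.max(0))
for z0 in (.03,.045,.055): 
    s=r[r[:,2]>z0]; print(z0,cv2.minAreaRect(s[:,:2].astype(np.float32)*1000))
t=q[abs(q[:,2])<.01]; print('table',np.median(t[:,2]))
E
```

```text
2.3667 [[-3.100e-03  2.000e-04  1.000e+00  4.783e-01]
 [-1.000e+00 -1.000e-04 -3.100e-03 -1.377e-01]
 [ 1.000e-04 -1.000e+00  2.000e-04  2.140e-01]
 [ 0.000e+00  0.000e+00  0.000e+00  1.000e+00]] 0.06001639059360429
1210 [ 0.46030878 -0.16882704  0.02646737] [ 0.49516623 -0.10605151  0.0657077 ]
0.03 ((477.72125244140625, -137.43771362304688), (34.863258361816406, 62.72931671142578), 0.12898127734661102)
0.045 ((477.6494445800781, -138.08932495117188), (29.9548397064209, 57.361053466796875), 0.876189649105072)
0.055 ((477.6550598144531, -138.57931518554688), (29.95796012878418, 44.804256439208984), 0.8074359893798828)
table -0.0003303035737776683
```

View pics/w2.png

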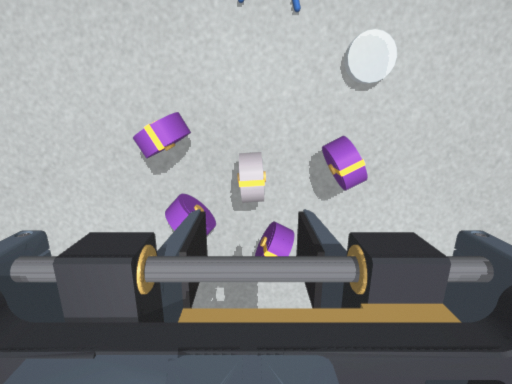

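The wrist view shows the grey wheel at px (251,177) between the fingers. Its hub is at (0.4777,-0.1374), its axle is parallel to the jaws within 1°, and the neighbours are clear. I descend.

{"method": "carry_out", "body": {"angular": [[0, 0, 0], [0, 0, 0], [0, 0, 0], [0, 0, 0], [0, 0, 0], [0, 0, 0], [0, 0, 0], [0, 0, 0], [0, 0, 0]], "dp": [[0, 0.03, -0.0006], [0, 0.06, -0.0006], [0, 0.09, -0.0006], [0, 0.12, -0.0006], [0, 0.15, -0.0006], [0, 0.175, -0.0006], [0, 0.19, -0.0006], [0, 0.201, -0.0006], [0, 0.201, -0.0006]], "grip": [0.06, 0.06, 0.06, 0.06, 0.06, 0.06, 0.06, 0.06, 0.06]}}

```text
time_s: 3.17
ee_pos: [0.4757, -0.14, 0.0113]
eef_rot: [0.498, -0.498, 0.503, -0.501]
contact_force: [-0.0, 1.5, -0.5]
width: 0.0599
```

```bash
python3 - <<'E'
from h import *
o=arm.get_obs();T=toolT(o);print(o['time_s'],T.round(4),o['width'])
p,d=snap('wrist','w3.png');snap('scene','s3.png')
E
```

```text
3.1667 [[-7.800e-03 -2.600e-03  1.000e+00  4.757e-01]
 [-1.000e+00  9.000e-04 -7.800e-03 -1.400e-01]
 [-8.000e-04 -1.000e+00 -2.600e-03  1.130e-02]
 [ 0.000e+00  0.000e+00  0.000e+00  1.000e+00]] 0.05991397820268617
```

View pics/w3.png

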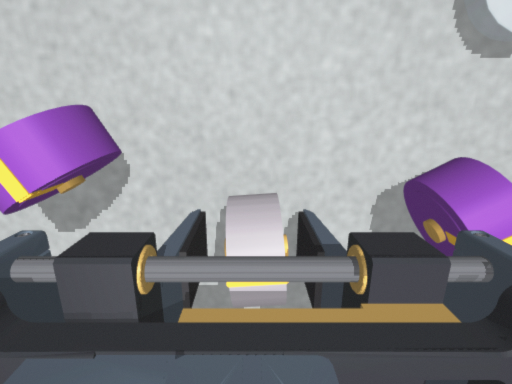

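{"method": "carry_out", "body": {"angular": [[0, 0, 0], [0, 0, 0]], "dp": [[0, 0, 0], [0, 0, 0]], "grip": [0.06, 0.06]}}

```text
time_s: 3.43
ee_pos: [0.4777, -0.1397, 0.0141]
eef_rot: [-0.499, 0.498, -0.501, 0.502]
contact_force: [-0.8, 0.8, -0.4]
width: 0.0597
```

```bash
python3 - <<'E'
from h import *
o=arm.get_obs();T=toolT(o);print(o['time_s'],T.round(4),o['width'])
p,d=snap('wrist','w4.png');q,u,v=pts('wrist',d,np.ones_like(d,bool),T=T)
k=(np.hypot(q[:,0]-.477,q[:,1]+.137)<.05)&(q[:,2]>.055)&(q[:,2]<.08)
k&=(u>210)&(u<300)&(v<255);r=q[k];print(len(r),r.min(0),r.max(0),cv2.minAreaRect(r[:,:2].astype(np.float32)*1000))
E
```

```text
3.4333 [[-6.600e-03  1.800e-03  1.000e+00  4.777e-01]
 [-1.000e+00 -6.000e-04 -6.600e-03 -1.397e-01]
 [ 6.000e-04 -1.000e+00  1.800e-03  1.410e-02]
 [ 0.000e+00  0.000e+00  0.000e+00  1.000e+00]] 0.05972421837446129
1501 [ 0.46239699 -0.13117462  0.05500697] [ 0.49175656 -0.11555705  0.06284554] ((477.1228942871094, -123.13191986083984), (15.378273010253906, 29.61474609375), 88.61769104003906)
```

```bash
python3 - <<'E'
from h import *
for i in range(5):
    o=arm.get_obs();T=toolT(o);print(o['time_s'],o['ee_pos'].round(4),T[:3,2].round(4),T[:3,1].round(4),o['qd'].round(3),o['contact_force'].round(1))
    arm.snapshot('top')
E
```

```text
3.4833 [ 0.4777 -0.1396  0.014 ] [ 1.     -0.0065  0.0017] [ 1.7e-03 -6.0e-04 -1.0e+00] [ 0.005  0.005  0.002  0.001 -0.002  0.001] [0.3 0.6 0.3]
3.5333 [ 0.4776 -0.1395  0.0138] [ 1.     -0.0063  0.0015] [ 1.5e-03 -5.0e-04 -1.0e+00] [ 0.003  0.004  0.003  0.001 -0.001  0.001] [0.4 0.  0.3]
3.5833 [ 0.4775 -0.1394  0.0137] [ 1.     -0.0062  0.0012] [ 1.2e-03 -4.0e-04 -1.0e+00] [-0.001  0.006  0.001  0.001 -0.003  0.001] [ 0.1 -0.2 -0.5]
3.6333 [ 0.4774 -0.1394  0.0135] [ 1.0e+00 -6.3e-03  9.0e-04] [ 9.e-04 -3.e-04 -1.e+00] [-0.002  0.005  0.002  0.    -0.002  0.001] [-1.4  0.7 -1. ]
3.6833 [ 0.4773 -0.1393  0.0133] [ 1.0e+00 -6.2e-03  6.0e-04] [ 6.e-04 -2.e-04 -1.e+00] [ 0.001  0.004  0.001  0.    -0.    -0.001] [-0.2 -1.1  0. ]
```

{"method": "carry_out", "body": {"angular": [[0, 0, 0], [0, 0, 0], [0, 0, 0], [0, 0, 0], [0, 0, 0], [0, 0, 0], [0, 0, 0]], "dp": [[0, 0, 0], [0, 0, 0], [0, 0, 0], [0, 0, 0], [0, 0, 0], [0, 0, 0], [0, 0, 0]], "grip": [0.05, 0.041, 0.041, 0.038, 0.034, 0.034, 0.034], "force": 6}}

```text
time_s: 4.32
ee_pos: [0.4777, -0.1395, 0.0132]
eef_rot: [-0.499, 0.498, -0.501, 0.502]
contact_force: [4.2, 0.8, 1.1]
width: 0.0363
```

```bash
python3 - <<'E'
from h import *
for i in range(2):
    o=arm.get_obs();T=toolT(o);print(o['time_s'],o['ee_pos'].round(4),T[:3,2].round(4),T[:3,1].round(4),o['width'],o['contact_force'].round(1))
    p,d=snap('scene','s5.png')
a=cv2.resize(p[100:250,130:360],None,fx=3.4,fy=3.4);cv2.imwrite('pics/s5c.png',a[:,:,::-1])
E
```

```text
4.3167 [ 0.4777 -0.1395  0.0132] [ 1.     -0.0064  0.0012] [ 1.2e-03 -4.0e-04 -1.0e+00] 0.036311359088083986 [4.2 0.8 1.1]
4.3667 [ 0.4776 -0.1394  0.0131] [ 1.     -0.0063  0.0011] [ 1.1e-03 -3.0e-04 -1.0e+00] 0.03595655873044808 [ 4.6 -1.   1. ]
```

View pics/s5c.png

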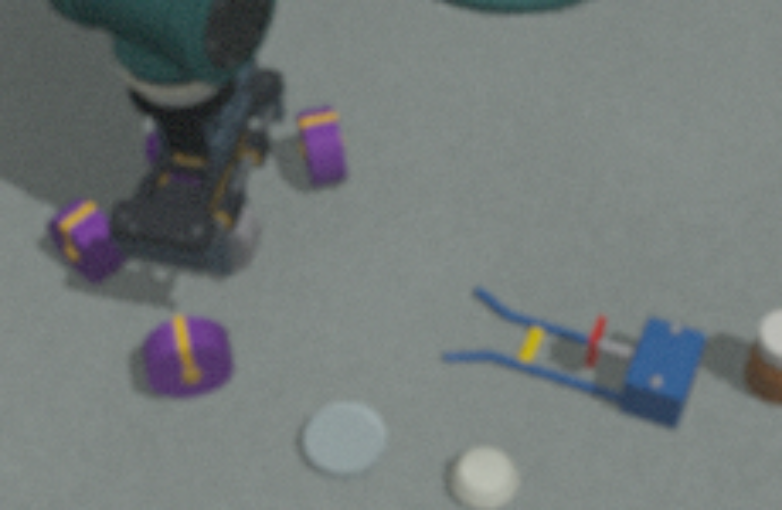

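The jaws read 36 mm, so both bosses are pinched. I roll the first 40 mm along a gentle arc onto the dock axis.

{"method": "carry_out", "body": {"angular": [[0, 0.07, 0], [0, 0.2, 0], [0, 0.4, 0], [0, 0.65, 0], [0, 0.97, 0], [0, 1.3, 0], [0, 1.6, 0], [0, 1.95, 0], [0, 2.25, 0], [0, 2.6, 0]], "dp": [[-0.001, 0, 0], [-0.003, 0, 0], [-0.006, 0.0003, 0], [-0.01, 0.0005, 0.0001], [-0.015, 0.0005, 0.0001], [-0.02, 0.0005, 0.0002], [-0.025, 0.0005, 0.0004], [-0.03, 0.0005, 0.0005], [-0.035, 0.0005, 0.0007], [-0.04, 0.0005, 0.0009]], "grip": [0.034, 0.034, 0.034, 0.034, 0.034, 0.034, 0.034, 0.034, 0.034, 0.034], "force": 6}}

```text
time_s: 5.25
ee_pos: [0.4774, -0.0986, 0.0122]
eef_rot: [0.487, -0.487, 0.513, -0.512]
contact_force: [-0.5, -1.1, -0.2]
width: 0.0361
```

```bash
cat >> h.py <<'E'
def look(tag):
    o=arm.get_obs();T=toolT(o);print(o['time_s'],o['ee_pos'].round(4),'z',T[:3,2].round(4),'y',T[:3,1].round(4),o['width'].round(4),o['contact_force'].round(1))
    p,d=snap('wrist','w%s.png'%tag);np.save('pics/w%sd.npy'%tag,d);np.save('pics/w%sT.npy'%tag,T)
    t,_=snap('top','t%s.png'%tag)
    a=np.hstack([cv2.resize(p,(400,300)),cv2.resize(t[150:270,150:410],(400,int(120*400/260)))[:300] if 0 else cv2.resize(t[120:282,150:366],(400,300))])
    cv2.imwrite('pics/c%s.png'%tag,a[:,:,::-1]); return T,p,d
E
python3 - <<'E'
from h import *
look('6')
E
```

```text
Traceback (most recent call last):
  File "h.py", line 17, in look
    o=arm.get_obs();T=toolT(o);print(o['time_s'],o['ee_pos'].round(4),'z',T[:3,2].round(4),'y',T[:3,1].round(4),o['width'].round(4),o['contact_force'].round(1))
                                                                                                                ^^^^^^^^^^^^^^^^
AttributeError: 'float' object has no attribute 'round'
```

```bash
sed -i "s/o\['width'\].round(4)/round(o['width'],4)/" h.py
python3 - <<'E'
from h import *
look('6')
E
```

```text
5.25 [ 0.4774 -0.0986  0.0122] z [ 0.9986 -0.0521 -0.0015] y [-1.4e-03  3.0e-04 -1.0e+00] 0.0361 [-0.5 -1.1 -0.2]
```

View pics/c6.png

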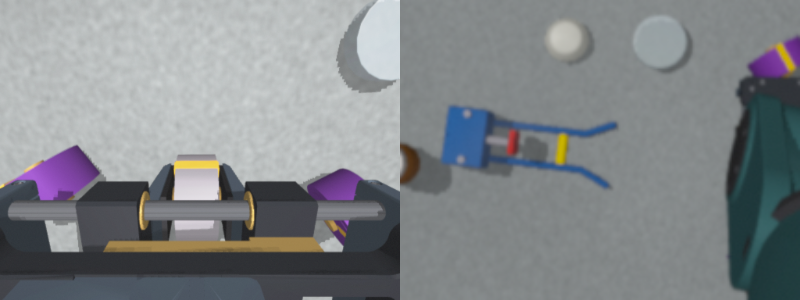

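The mark has gone round to the front (wrist px ~(197,163) in the composite), so the wheel really rolls. I continue the arc.

{"method": "carry_out", "body": {"angular": [[0, 0.3, 0], [0, 0.65, 0], [0, 0.97, 0], [0, 1.3, 0], [0, 1.6, 0], [0, 1.95, 0], [0, 2.25, 0], [0, 2.6, 0], [0, 2.9, 0], [0, 3.2, 0]], "dp": [[-0.005, 0, 0], [-0.01, 0, 0.0001], [-0.015, 0, 0.0001], [-0.02, 0, 0.0002], [-0.025, 0, 0.0004], [-0.03, 0, 0.0005], [-0.035, 0, 0.0007], [-0.04, 0, 0.0009], [-0.045, 0, 0.0011], [-0.05, 0, 0.0014]], "grip": [0.034, 0.034, 0.034, 0.034, 0.034, 0.034, 0.034, 0.034, 0.034, 0.034], "force": 6}}

```text
time_s: 6.18
ee_pos: [0.4823, -0.0489, 0.0125]
eef_rot: [-0.472, 0.472, -0.526, 0.526]
contact_force: [-2.1, -0.9, 0.0]
width: 0.0361
```

```bash
python3 - <<'E'
from h import *
look('7')
E
```

```text
6.1833 [ 0.4823 -0.0489  0.0125] z [ 9.942e-01 -1.078e-01  1.000e-04] y [ 1.e-04 -0.e+00 -1.e+00] 0.0361 [-2.1 -0.9  0. ]
```

View pics/c7.png

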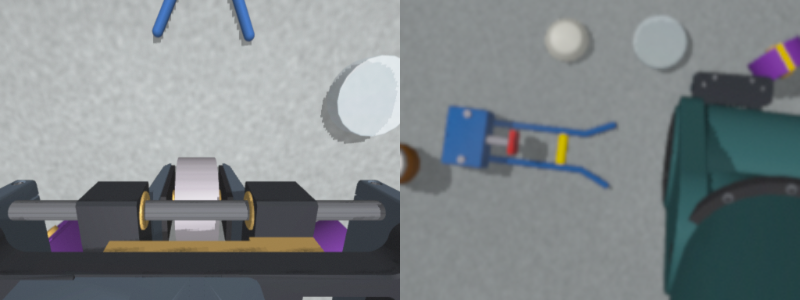

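{"method": "carry_out", "body": {"angular": [[0, 0.3, 0], [0, 0.65, 0], [0, 0.97, 0], [0, 1.3, 0], [0, 1.6, 0], [0, 1.95, 0], [0, 2.2, 0], [0, 2.2, 0], [0, 2.2, 0], [0, 2.2, 0]], "dp": [[-0.005, 0, 0], [-0.01, 0, 0.0001], [-0.015, 0, 0.0001], [-0.02, 0, 0.0002], [-0.025, 0, 0.0004], [-0.03, 0, 0.0005], [-0.035, 0, 0.0007], [-0.04, 0, 0.0009], [-0.045, 0, 0.0011], [-0.05, 0, 0.0013]], "grip": [0.034, 0.034, 0.034, 0.034, 0.034, 0.034, 0.034, 0.034, 0.034, 0.034], "force": 6}}

```text
time_s: 7.12
ee_pos: [0.489, 0.0007, 0.0125]
eef_rot: [-0.462, 0.462, -0.535, 0.535]
contact_force: [-1.1, -0.6, -0.6]
width: 0.0362
```

```bash
cat >> h.py <<'E'
def rails(T,p,d):
    # in tool frame: rails, sill and wheel lateral (z) and fwd (-x)
    q,u,v=pts('wrist',d,np.ones_like(d,bool),T=np.eye(4)); c=p[v,u]
    hsv=cv2.cvtColor(c[None],cv2.COLOR_RGB2HSV)[0].astype(int)
    hgt=(q@T[:3,:3].T+T[:3,3])[:,2]
    near=(-q[:,0]>0.0)&(abs(q[:,2])<.06)&(v<250)
    b=near&(hsv[:,0]>100)&(hsv[:,0]<122)&(hsv[:,1]>120)&(hgt>.003)&(hgt<.02)
    for f in np.arange(0.02,.30,.01):
        t=q[b&(abs(-q[:,0]-f)<.005)]
        if len(t)>3:
            l=t[t[:,2]<0,2];r=t[t[:,2]>0,2]
            if len(l) and len(r): print('f %.3f L %.4f R %.4f mid %.4f'%(f,np.median(l),np.median(r),(np.median(l)+np.median(r))/2))
    y=near&(hsv[:,0]>20)&(hsv[:,0]<34)&(hsv[:,1]>120)&(hgt<.02)&(hgt>-.005)
    if y.sum()>5: s=q[y]; print('sill',y.sum(),s.mean(0),s.min(0),s.max(0),(s@T[:3,:3].T+T[:3,3]).mean(0))
    w=(hsv[:,1]<60)&(hgt>.045)&(hgt<.075)&(u>200)&(u<305)&(abs(q[:,2])<.02)&(v<255)
    if w.sum(): s=q[w]; print('wheel',w.sum(),'lat min/max',np.percentile(s[:,2],[1,99]),'mid',np.percentile(s[:,2],[1,99]).mean(),'fwd max',(-s[:,0]).max(),'top',hgt[w].max())
E
python3 - <<'E'
from h import *
rails(*look('8'))
E
```

```text
7.1167 [0.489  0.0007 0.0125] z [ 9.894e-01 -1.454e-01  1.000e-04] y [ 1.e-04  0.e+00 -1.e+00] 0.0362 [-1.1 -0.6 -0.6]
f 0.060 L -0.0334 R 0.0337 mid 0.0002
f 0.070 L -0.0318 R 0.0323 mid 0.0003
f 0.080 L -0.0275 R 0.0280 mid 0.0003
f 0.090 L -0.0230 R 0.0234 mid 0.0002
f 0.100 L -0.0202 R 0.0204 mid 0.0001
f 0.110 L -0.0198 R 0.0202 mid 0.0002
f 0.120 L -0.0201 R 0.0206 mid 0.0002
f 0.130 L -0.0199 R 0.0205 mid 0.0003
f 0.140 L -0.0197 R 0.0203 mid 0.0003
sill 1257 [-0.12084384  0.00778569  0.00025254] [-0.12701825  0.00456578 -0.01656755] [-0.115209    0.01240621  0.01721224] [0.50677383 0.12017658 0.00467113]
wheel 2169 lat min/max [-0.01952551  0.01945246] mid -3.6525775840675484e-05 fwd max 0.02353365891047752 top 0.06903981489695392
```

View pics/c8.png

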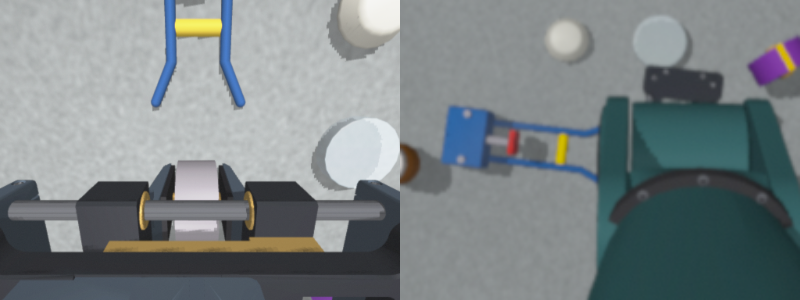

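```bash
python3 - <<'E'
from h import *
d=np.load('pics/w8d.npy');T=np.load('pics/w8T.npy');p=cv2.imread('pics/w8.png')
q,u,v=pts('wrist',d,np.ones_like(d,bool),T=np.eye(4));f=-q[:,0];h=-q[:,1]+T[2,3]
k=(abs(q[:,2])<.012)&(h>.015)&(h<.08)&(f<.06)&(f>-.01)&(v<262)
for vv in range(190,262,6):
    m=k&(v==vv)
    if m.any(): print(vv,m.sum(),np.median(f[m]).round(4),np.median(h[m]).round(4))
from scipy.optimize import least_squares
r=least_squares(lambda a:np.hypot(f[k]-a[0],h[k]-a[1])-.032,[0,.032],loss='soft_l1',f_scale=.001);print(r.x)
E
```

```text
208 42 0.0257 0.0322
214 44 0.0246 0.0391
220 45 0.0232 0.0443
226 46 0.0213 0.0481
232 47 0.0191 0.0507
238 47 0.017 0.0535
244 48 0.0146 0.0554
250 49 0.0125 0.0576
[-0.00628624  0.03154117]
```

Rails and sill are centred within 0.3 mm of the hand's line. The hub has crept about 6 mm back between the pads, so I regrip with the hand about 12 mm further back before the sill.

{"method": "carry_out", "body": {"angular": [[0, 0, 0], [0, 0, 0], [0, 0, 0]], "dp": [[0, 0, 0], [0, 0, 0], [0, 0, 0]], "grip": [0.038, 0.042, 0.044]}}

```text
time_s: 7.47
ee_pos: [0.489, -0.0, 0.0125]
eef_rot: [-0.462, 0.462, -0.535, 0.535]
contact_force: [-0.4, 0.3, 0.7]
width: 0.0435
```

```bash
cat >> h.py <<'E'
def hub(T,p,d):
    from scipy.optimize import least_squares
    q,u,v=pts('wrist',d,np.ones_like(d,bool),T=np.eye(4));f=-q[:,0];h=-q[:,1]+T[2,3]
    k=(abs(q[:,2])<.012)&(h>.015)&(h<.08)&(f<.06)&(f>-.01)&(v<255)
    if k.sum()<50: print('no hub'); return
    r=least_squares(lambda a:np.hypot(f[k]-a[0],h[k]-a[1])-.032,[0,.032],loss='soft_l1',f_scale=.001);
    print('hub fwd,h',r.x.round(4),'edges lat at h>.05:',np.percentile(q[(h>.05)&(h<.075)&(abs(q[:,2])<.0165)&(f<.06)&(f>-.01)&(v<255),2],[1,99]))
    c=[T[:3,3]-T[:3,0]*r.x[0]]; print('hub world',c[0][:2].round(4))
E
python3 - <<'E'
from h import *
a=look('9');rails(*a);hub(*a)
E
```

```text
7.4667 [ 0.489  -0.      0.0125] z [ 9.893e-01 -1.457e-01  3.000e-04] y [ 3.e-04 -0.e+00 -1.e+00] 0.0435 [-0.4  0.3  0.7]
f 0.060 L -0.0330 R 0.0335 mid 0.0002
f 0.070 L -0.0320 R 0.0324 mid 0.0002
f 0.080 L -0.0277 R 0.0280 mid 0.0001
f 0.090 L -0.0232 R 0.0235 mid 0.0001
f 0.100 L -0.0202 R 0.0203 mid 0.0000
f 0.110 L -0.0199 R 0.0201 mid 0.0001
f 0.120 L -0.0202 R 0.0204 mid 0.0001
f 0.130 L -0.0199 R 0.0204 mid 0.0002
f 0.140 L -0.0196 R 0.0202 mid 0.0003
sill 1309 [-1.21120997e-01  7.94786329e-03  1.14881668e-04] [-0.12760897  0.00485196 -0.01652956] [-0.11574882  0.01380295  0.017196  ] [0.50674249 0.1197677  0.00453778]
wheel 1887 lat min/max [-0.01480505  0.01259474] mid -0.0011051555164074255 fwd max 0.024627715314503792 top 0.06023102294402039
hub fwd,h [-0.0057  0.0316] edges lat at h>.05: [-0.01480132  0.01266469]
hub world [ 0.4881 -0.0057]
```

View pics/w9.png

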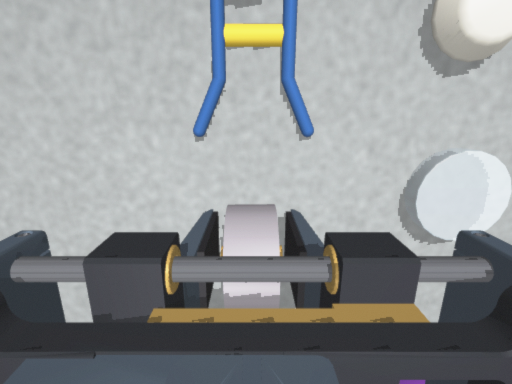

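The fingers are open and the wheel (px ~(251,250)) stands straight and unmoved. I shift the hand back and regrip.

{"method": "carry_out", "body": {"angular": [[0, 0, 0], [0, 0, 0], [0, 0, 0], [0, 0, 0], [0, 0, 0], [0, 0, 0]], "dp": [[0.003, 0, 0], [0.006, 0, 0], [0.009, 0, 0], [0.012, 0, -0.0003], [0.012, 0, -0.0003], [0.012, 0, -0.0003]], "grip": [0.044, 0.044, 0.044, 0.044, 0.044, 0.044]}}

```text
time_s: 8.07
ee_pos: [0.4868, -0.0119, 0.0125]
eef_rot: [0.462, -0.462, 0.535, -0.535]
contact_force: [0.3, 0.3, -0.2]
width: 0.0442
```

```bash
python3 - <<'E'
from h import *
a=look('10');rails(*a);hub(*a)
E
```

```text
8.0667 [ 0.4868 -0.0119  0.0125] z [ 0.9893 -0.146   0.    ] y [ 0.  0. -1.] 0.0442 [ 0.3  0.3 -0.2]
f 0.080 L -0.0321 R 0.0332 mid 0.0006
f 0.090 L -0.0281 R 0.0291 mid 0.0005
f 0.100 L -0.0236 R 0.0246 mid 0.0005
f 0.110 L -0.0200 R 0.0210 mid 0.0005
f 0.120 L -0.0196 R 0.0206 mid 0.0005
f 0.130 L -0.0197 R 0.0208 mid 0.0005
f 0.140 L -0.0197 R 0.0208 mid 0.0006
sill 1390 [-0.13298196  0.00792138  0.00056126] [-0.13938805  0.00459118 -0.01624772] [-0.12773112  0.01342486  0.01739484] [0.50672187 0.11953607 0.0045345 ]
wheel 3217 lat min/max [-0.01433015  0.01306733] mid -0.0006314071886523954 fwd max 0.036289425290098085 top 0.06405754713138574
hub fwd,h [0.0064 0.0315] edges lat at h>.05: [-0.01432775  0.01316194]
hub world [ 0.4877 -0.0056]
```

{"method": "carry_out", "body": {"angular": [[0, 0, 0], [0, 0, 0], [0, 0, 0], [0, 0, 0], [0, 0, 0], [0, 0, 0], [0, 0, 0], [0, 0, 0], [0, 0, 0], [0, 0, 0]], "dp": [[0, 0, 0.0003], [0, 0, 0.0005], [0, 0, 0.0005], [0, 0, 0.0005], [0, 0, 0.0005], [-0.001, 0, 0.0005], [-0.003, 0, 0.0005], [-0.006, 0, 0.0005], [-0.01, 0, 0.0005], [-0.015, 0, 0.0005]], "grip": [0.04, 0.037, 0.034, 0.034, 0.034, 0.034, 0.034, 0.034, 0.034, 0.034], "force": 6}}

```text
time_s: 9.0
ee_pos: [0.4894, 0.0034, 0.0124]
eef_rot: [0.462, -0.462, 0.535, -0.535]
contact_force: [-2.2, -0.3, 0.1]
width: 0.0361
```

{"method": "carry_out", "body": {"angular": [[0, 0, 0], [0, 0, 0], [0, 0, 0], [0, 0, 0], [0, 0, 0], [0, 0, 0], [0, 0, 0], [0, 0, 0], [0, 0, 0], [0, 0, 0]], "dp": [[-0.005, 0, 0], [-0.01, 0, 0], [-0.015, 0, 0], [-0.02, 0, 0], [-0.025, 0, 0], [-0.03, 0, 0], [-0.035, 0, 0], [-0.04, 0, 0], [-0.045, 0, 0], [-0.05, 0, 0]], "grip": [0.034, 0.034, 0.034, 0.034, 0.034, 0.034, 0.034, 0.034, 0.034, 0.034], "force": 6}}

```text
time_s: 9.83
ee_pos: [0.4967, 0.0531, 0.0124]
eef_rot: [0.462, -0.462, 0.535, -0.535]
contact_force: [-3.2, -0.9, 0.3]
width: 0.0356
```

```bash
python3 - <<'E'
from h import *
a=look('11');rails(*a);hub(*a)
E
```

```text
9.8333 [0.4967 0.0531 0.0124] z [ 9.894e-01 -1.455e-01 -2.000e-04] y [-2.e-04  0.e+00 -1.e+00] 0.0356 [-3.2 -0.9  0.3]
f 0.020 L -0.0312 R 0.0317 mid 0.0003
f 0.030 L -0.0265 R 0.0271 mid 0.0003
f 0.040 L -0.0222 R 0.0226 mid 0.0002
f 0.050 L -0.0200 R 0.0204 mid 0.0002
f 0.060 L -0.0198 R 0.0205 mid 0.0003
f 0.070 L -0.0201 R 0.0206 mid 0.0002
f 0.080 L -0.0198 R 0.0203 mid 0.0002
f 0.090 L -0.0199 R 0.0203 mid 0.0002
f 0.100 L -0.0201 R 0.0204 mid 0.0001
f 0.110 L -0.0199 R 0.0204 mid 0.0002
f 0.120 L -0.0198 R 0.0203 mid 0.0002
f 0.130 L -0.0200 R 0.0207 mid 0.0004
f 0.140 L -0.0197 R 0.0209 mid 0.0006
sill 966 [-0.06928321  0.00782432  0.00026551] [-0.07437817  0.00504627 -0.01658084] [-0.06391777  0.01323474  0.01709121] [0.50704677 0.12155828 0.00456649]
wheel 3141 lat min/max [-0.0192662   0.01932365] mid 2.872409557197822e-05 fwd max 0.03288984045100171 top 0.06898024643485834
hub fwd,h [0.0027 0.0315] edges lat at h>.05: [-0.01435782  0.01308666]
hub world [0.4971 0.0557]
```

View pics/w11.png

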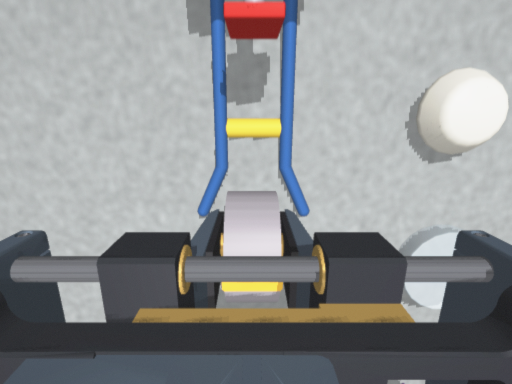

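The wheel is centred at the dock mouth with its mark back near the top (px (252,287)). I roll on to just before the sill.

{"method": "carry_out", "body": {"angular": [[0, 0, 0], [0, 0, 0], [0, 0, 0], [0, 0, 0], [0, 0, 0], [0, 0, 0], [0, 0, 0], [0, 0, 0], [0, 0, 0], [0, 0, 0]], "dp": [[-0.005, 0, 0], [-0.01, 0, 0], [-0.015, 0, 0], [-0.02, 0, 0.0001], [-0.025, 0, 0.0001], [-0.03, 0, 0.0002], [-0.035, 0, 0.0002], [-0.039, 0, 0.0002], [-0.041, 0, 0.0002], [-0.042, 0, 0.0002]], "grip": [0.034, 0.034, 0.034, 0.034, 0.034, 0.034, 0.034, 0.034, 0.034, 0.034], "force": 6}}

```text
time_s: 10.77
ee_pos: [0.5031, 0.0944, 0.0124]
eef_rot: [0.462, -0.462, 0.535, -0.535]
contact_force: [-4.2, 0.2, 0.0]
width: 0.0361
```

```bash
python3 - <<'E'
from h import *
a=look('12');rails(*a);hub(*a)
E
```

```text
10.7667 [0.5031 0.0944 0.0124] z [ 0.9894 -0.1451 -0.    ] y [-0.  0. -1.] 0.0361 [-4.2  0.2  0. ]
f 0.020 L -0.0209 R 0.0206 mid -0.0001
f 0.030 L -0.0204 R 0.0204 mid -0.0000
f 0.040 L -0.0202 R 0.0201 mid -0.0001
f 0.050 L -0.0200 R 0.0200 mid -0.0000
f 0.060 L -0.0202 R 0.0201 mid -0.0001
f 0.070 L -0.0201 R 0.0202 mid 0.0001
f 0.080 L -0.0203 R 0.0206 mid 0.0001
f 0.090 L -0.0201 R 0.0201 mid 0.0000
f 0.100 L -0.0201 R 0.0202 mid 0.0001
f 0.110 L -0.0186 R 0.0190 mid 0.0002
sill 554 [-0.02999009  0.00852256  0.00016365] [-0.03290061  0.0053308  -0.01646401] [-0.0249293   0.01379     0.01688798] [0.50758693 0.12408649 0.00391   ]
wheel 2345 lat min/max [-0.01953631  0.01953837] mid 1.029649099473437e-06 fwd max 0.02669805708366052 top 0.0682869694240398
hub fwd,h [0.0008 0.0315] edges lat at h>.05: [-0.01412     0.01324695]
hub world [0.5032 0.0952]
```

View pics/w12.png

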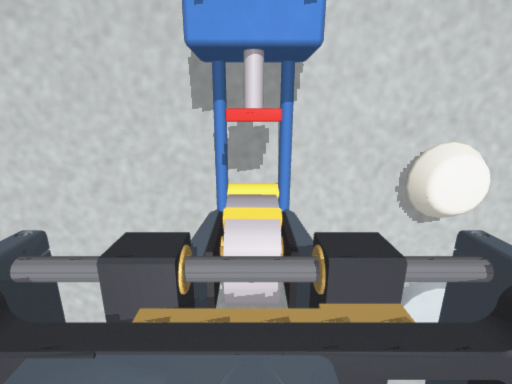

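{"method": "carry_out", "body": {"angular": [[0, 0, 0], [0, 0, 0], [0, 0, 0], [0, 0, 0], [0, 0, 0], [0, 0, 0], [0, 0, 0], [0, 0, 0]], "dp": [[0, 0, 0], [0, 0, 0], [0, 0, 0], [0.003, 0, 0], [0.006, 0, 0], [0.006, 0, 0], [0.006, 0, 0], [0.006, 0, 0]], "grip": [0.038, 0.042, 0.044, 0.044, 0.044, 0.044, 0.044, 0.044], "force": 6}}

```text
time_s: 11.53
ee_pos: [0.5022, 0.088, 0.0125]
eef_rot: [-0.462, 0.462, -0.535, 0.535]
contact_force: [0.3, 0.1, 0.8]
width: 0.044
```

```bash
python3 - <<'E'
from h import *
a=look('13');rails(*a);hub(*a)
E
```

```text
11.5333 [0.5022 0.088  0.0125] z [ 9.893e-01 -1.456e-01  1.000e-04] y [ 1.e-04  0.e+00 -1.e+00] 0.044 [0.3 0.1 0.8]
f 0.020 L -0.0224 R 0.0214 mid -0.0005
f 0.030 L -0.0209 R 0.0203 mid -0.0003
f 0.040 L -0.0203 R 0.0201 mid -0.0001
f 0.050 L -0.0201 R 0.0198 mid -0.0001
f 0.060 L -0.0204 R 0.0201 mid -0.0002
f 0.070 L -0.0202 R 0.0199 mid -0.0002
f 0.080 L -0.0203 R 0.0200 mid -0.0001
f 0.090 L -0.0206 R 0.0202 mid -0.0002
f 0.100 L -0.0202 R 0.0199 mid -0.0001
f 0.110 L -0.0195 R 0.0191 mid -0.0002
sill 515 [-0.03646466  0.00843399  0.0002255 ] [-0.03922133  0.00545257 -0.0168281 ] [-0.031169    0.01254384  0.01669121] [0.50775495 0.12408871 0.00401912]
wheel 2716 lat min/max [-0.01472947  0.0128312 ] mid -0.0009491350339808037 fwd max 0.03272913043089432 top 0.06466296611588436
hub fwd,h [0.007  0.0315] edges lat at h>.05: [-0.01479318  0.01285933]
hub world [0.5032 0.0949]
```

{"method": "carry_out", "body": {"angular": [[0, 0, 0], [0, 0, 0], [0, 0, 0], [0, 0, 0], [0, 0, 0], [0, 0, 0], [0, 0, 0], [0, 0, 0], [0, 0, 0], [0, 0, 0]], "dp": [[0, 0, 0], [0, 0, 0], [0, 0, 0], [0, 0, 0], [0, 0, 0], [-0.001, 0, 0], [-0.0025, 0, 0], [-0.004, 0, 0], [-0.005, 0, 0], [-0.006, 0, 0]], "grip": [0.04, 0.037, 0.034, 0.034, 0.034, 0.034, 0.034, 0.034, 0.034, 0.034], "force": 9}}

```text
time_s: 12.47
ee_pos: [0.503, 0.0942, 0.0124]
eef_rot: [0.462, -0.462, 0.535, -0.535]
contact_force: [-2.3, -4.1, 2.5]
width: 0.036
```

{"method": "carry_out", "body": {"angular": [[0, 0, 0], [0, 0, 0], [0, 0, 0], [0, 0, 0], [0, 0, 0], [0, 0, 0]], "dp": [[-0.002, -0.0004, 0], [-0.004, -0.0014, 0], [-0.006, -0.0023, 0], [-0.008, -0.0031, 0], [-0.01, -0.0038, 0], [-0.012, -0.0043, 0]], "grip": [0.034, 0.034, 0.034, 0.034, 0.034, 0.034], "force": 9}}

```text
time_s: 12.97
ee_pos: [0.5047, 0.106, 0.0167]
eef_rot: [0.462, -0.462, 0.535, -0.535]
contact_force: [-1.1, -3.7, 0.3]
width: 0.0358
```

```bash
python3 - <<'E'
from h import *
a=look('14');rails(*a);hub(*a)
E
```

```text
12.9667 [0.5047 0.106  0.0167] z [ 9.894e-01 -1.454e-01 -2.000e-04] y [-2.e-04 -1.e-04 -1.e+00] 0.0358 [-1.1 -3.7  0.3]
f 0.020 L -0.0215 R 0.0207 mid -0.0004
f 0.030 L -0.0205 R 0.0204 mid -0.0001
f 0.040 L -0.0201 R 0.0200 mid -0.0000
f 0.050 L -0.0199 R 0.0202 mid 0.0001
f 0.060 L -0.0203 R 0.0206 mid 0.0001
f 0.070 L -0.0200 R 0.0202 mid 0.0001
f 0.080 L -0.0202 R 0.0201 mid -0.0001
f 0.090 L -0.0200 R 0.0201 mid 0.0001
f 0.100 L -0.0181 R 0.0178 mid -0.0002
wheel 3668 lat min/max [-0.01928695  0.01926721] mid -9.870324753656623e-06 fwd max 0.03559050118996231 top 0.07252423363818404
hub fwd,h [0.0045 0.0359] edges lat at h>.05: [-0.01435225  0.01302016]
hub world [0.5054 0.1105]
```

View pics/w14.png

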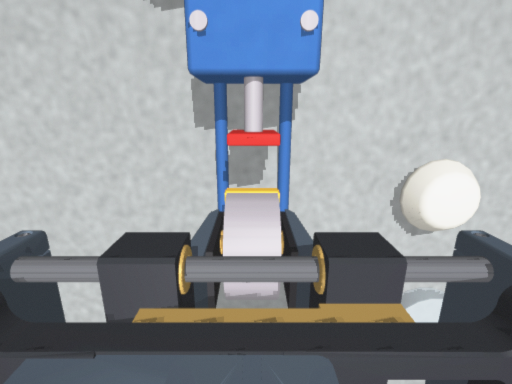

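The hub is 11 mm short of the crest at a height of about 36 mm, which matches it resting on the sill. I continue to the crest.

{"method": "carry_out", "body": {"angular": [[0, 0, 0], [0, 0, 0], [0, 0, 0], [0, 0, 0], [0, 0, 0], [0, 0, 0], [0, 0, 0]], "dp": [[-0.002, -0.0004, 0], [-0.004, -0.0008, 0], [-0.006, -0.0011, 0], [-0.008, -0.0013, 0], [-0.01, -0.0014, 0], [-0.0115, -0.0013, 0], [-0.0125, -0.0012, 0]], "grip": [0.034, 0.034, 0.034, 0.034, 0.034, 0.034, 0.034], "force": 9}}

```text
time_s: 13.65
ee_pos: [0.5067, 0.1186, 0.018]
eef_rot: [0.462, -0.462, 0.535, -0.535]
contact_force: [-1.6, -1.4, 3.7]
width: 0.0358
```

```bash
python3 - <<'E'
from h import *
a=look('15');hub(*a)
E
```

```text
13.65 [0.5067 0.1186 0.018 ] z [ 9.894e-01 -1.454e-01  1.000e-04] y [ 1.e-04  1.e-04 -1.e+00] 0.0358 [-1.6 -1.4  3.7]
hub fwd,h [0.0069 0.0351] edges lat at h>.05: [-0.0142822   0.01306708]
hub world [0.5077 0.1255]
```

```bash
sed -i 's/(f<.06)&(f>-.01)/(f<.037)\&(f>-.01)/' h.py; python3 - <<'E'
from h import *
for t in ('14','15'):
    T=np.load(f'pics/w{t}T.npy');hub(T,None,np.load(f'pics/w{t}d.npy'))
E
```

```text
hub fwd,h [0.0045 0.0359] edges lat at h>.05: [-0.01435243  0.01301997]
hub world [0.5054 0.1104]
hub fwd,h [0.0034 0.0374] edges lat at h>.05: [-0.0143086   0.01310917]
hub world [0.5072 0.122 ]
```

View pics/w15.png

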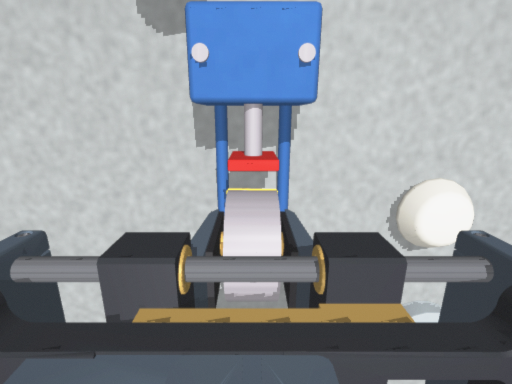

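The hub is on the crest (0.7 mm past it, height about 38 mm), with the hand bearing lightly down. Next I follow the arc down behind the sill.

{"method": "carry_out", "body": {"angular": [[0, 0, 0], [0, 0, 0], [0, 0, 0], [0, 0, 0], [0, 0, 0], [0, 0, 0], [0, 0, 0], [0, 0, 0], [0, 0, 0], [0, 0, 0]], "dp": [[-0.002, 0.0001, 0], [-0.004, 0.0003, 0], [-0.006, 0.0006, 0], [-0.008, 0.001, 0], [-0.01, 0.0015, 0], [-0.012, 0.0022, 0], [-0.014, 0.003, 0], [-0.016, 0.0039, 0], [-0.018, 0.0049, 0], [-0.0195, 0.0057, 0]], "grip": [0.034, 0.034, 0.034, 0.034, 0.034, 0.034, 0.034, 0.034, 0.034, 0.034], "force": 9}}

```text
time_s: 14.58
ee_pos: [0.5095, 0.1378, 0.0121]
eef_rot: [-0.462, 0.462, -0.535, 0.535]
contact_force: [-1.1, -2.9, 4.8]
width: 0.0361
```

```bash
python3 - <<'E'
from h import *
a=look('16');hub(*a)
E
```

```text
14.5833 [0.5095 0.1378 0.0121] z [ 0.9894 -0.1453 -0.    ] y [-1.e-04 -1.e-04 -1.e+00] 0.0361 [-1.1 -2.9  4.8]
hub fwd,h [0.0034 0.0313] edges lat at h>.05: [-0.01439158  0.01300361]
hub world [0.51   0.1412]
```

View pics/w16.png

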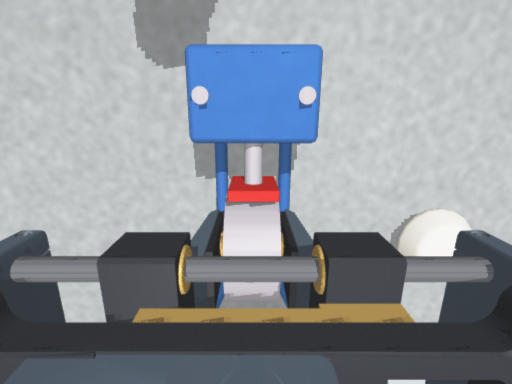

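The hub reads (0.510,0.141) at bench height with the buffer against it, so it is parked. I release it.

{"method": "carry_out", "body": {"angular": [[0, 0, 0], [0, 0, 0], [0, 0, 0], [0, 0, 0], [0, 0, 0]], "dp": [[0, 0, 0], [0, 0, 0], [0, 0, 0], [0, 0, 0], [0, 0, 0]], "grip": [0.038, 0.042, 0.048, 0.052, 0.052], "force": 6}}

```text
time_s: 15.1
ee_pos: [0.5096, 0.1376, 0.0123]
eef_rot: [-0.462, 0.462, -0.535, 0.535]
contact_force: [0.4, 0.4, 0.5]
width: 0.0519
```

```bash
python3 - <<'E'
from h import *
a=look('17');hub(*a)
E
```

```text
15.1 [0.5096 0.1376 0.0123] z [ 9.894e-01 -1.455e-01  2.000e-04] y [ 2.e-04  1.e-04 -1.e+00] 0.0519 [0.4 0.4 0.5]
hub fwd,h [0.0035 0.0314] edges lat at h>.05: [-0.01446524  0.01295627]
hub world [0.5101 0.1411]
```

View pics/w17.png

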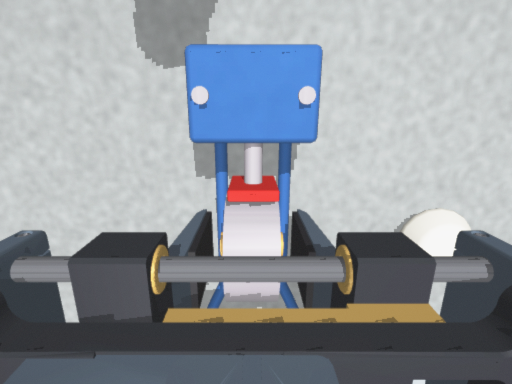

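The wheel stands released (px ~(252,250)) against the red buffer and has not moved. I withdraw straight up.

{"method": "carry_out", "body": {"angular": [[0, 0, 0], [0, 0, 0], [0, 0, 0], [0, 0, 0], [0, 0, 0], [0, 0, 0], [0, 0, 0], [0, 0, 0], [0, 0, 0], [0, 0, 0]], "dp": [[0, -0.005, 0], [0, -0.015, 0], [0, -0.03, 0], [0, -0.05, 0], [0, -0.075, 0], [0, -0.1, 0], [0, -0.125, 0], [0, -0.15, 0], [0, -0.17, 0], [0, -0.17, 0]], "grip": [0.052, 0.052, 0.052, 0.052, 0.052, 0.052, 0.052, 0.052, 0.052, 0.052]}}

```text
time_s: 16.03
ee_pos: [0.5115, 0.1381, 0.1871]
eef_rot: [-0.464, 0.46, -0.534, 0.536]
contact_force: [0.7, 0.1, 1.2]
width: 0.0519
```

```bash
python3 - <<'E'
from h import *
T,p,d=look('18')
q,u,v=pts('wrist',d,np.ones_like(d,bool),T=T); c=p[v,u]; hsv=cv2.cvtColor(c[None],cv2.COLOR_RGB2HSV)[0].astype(int)
o=np.array([.5101,.1416]);ux=np.array([.1456,.9893]);uy=np.array([-.9893,.1456])
l=np.c_[(q[:,:2]-o)@ux,(q[:,:2]-o)@uy,q[:,2]]
w=(hsv[:,1]<60)&(l[:,2]>.02)&(l[:,2]<.075)&(abs(l[:,0])<.035)&(abs(l[:,1])<.02)
s=l[w];print('wheel',w.sum(),s.min(0),s.max(0),cv2.minAreaRect(s[s[:,2]>.045][:,:2].astype(np.float32)*1000))
r=((hsv[:,0]<8)|(hsv[:,0]>172))&(hsv[:,1]>130)&(abs(l[:,0]-.03)<.03)&(abs(l[:,1])<.03)
print('red',np.percentile(l[r],[2,50,98],axis=0))
b=(hsv[:,0]>100)&(hsv[:,0]<122)&(hsv[:,1]>120)&(l[:,2]>.04)&(l[:,2]<.055); print('block',np.percentile(l[b],[1,99],axis=0))
sp,_=snap('scene','s18.png');cv2.imwrite('pics/s18c.png',cv2.resize(sp[120:270,150:380],None,fx=3.4,fy=3.4)[:,:,::-1])
E
```

```text
16.0333 [0.5115 0.1381 0.1871] z [ 0.9893 -0.1454  0.0059] y [ 0.0062  0.0014 -1.    ] 0.0519 [0.7 0.1 1.2]
wheel 1315 [-0.02836427 -0.01690903  0.0357129 ] [0.03115387 0.01865086 0.06534249] ((0.4118366241455078, 0.8737926483154297), (29.092187881469727, 57.42788314819336), 89.66427612304688)
red [[ 0.03187492 -0.01215997  0.01884564]
 [ 0.03541597 -0.00028923  0.05018175]
 [ 0.0375231   0.01182597  0.05185637]]
block [[ 0.06066586 -0.0303391   0.04161559]
 [ 0.10303464  0.03076859  0.04547528]]
```

View pics/w18.png

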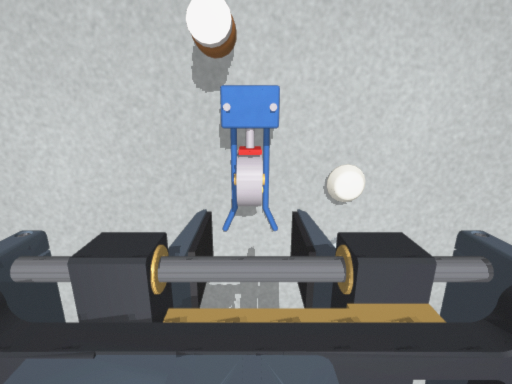

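View pics/s18c.png

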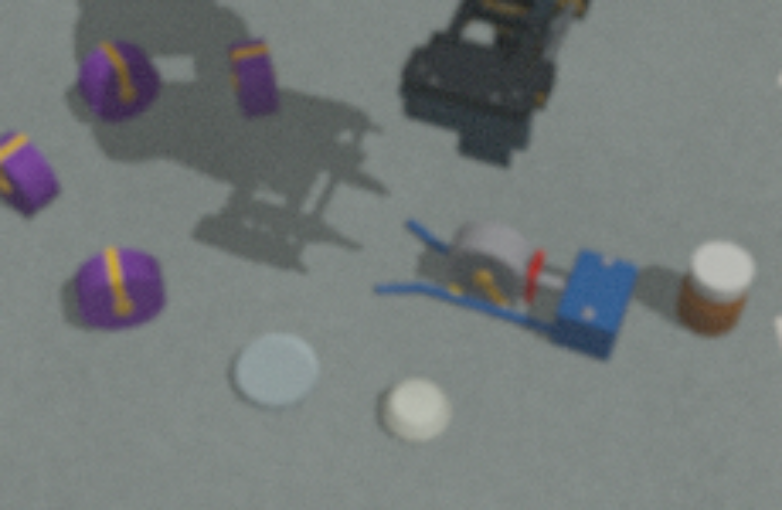

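The wheel is square to the dock (0.3°), its centre is within about 1.5 mm of the parking point, and the buffer face is at x≈32 mm, so it is pressed in about 5 mm. The bystanders are in place.

```bash
python3 -c "
from rig import arm
print(arm.job_done())"
```

```text
the job is handed in; nothing more can be done
None
```

The wheel is parked in the dock, standing free behind the sill with the red buffer resting against it. The job was handed in at about 16 s of the 56 s allowed; handing in reports no verdict.

**What I did:** I pinched the grey wheel lightly on its bosses (6 N, then 9 N at the sill). I rolled it about 280 mm along a gentle arc onto the dock axis and over the sill at about 24 mm/s. I then let go and lifted the hand straight up.

**Regrips:** On the way the hub crept back about 6 mm between the pads, so I opened and regripped twice. The wheel stood still on the bench both times.

**Rolling checks:** Wrist pictures showed the mark go to the front, out of sight, and back near the top before the sill. The moment with the mark at the bottom was not seen directly. On the crest the hub was 0.7 mm past the middle at about 38 mm height, with the hand bearing down about 4 N.

**Last checks after release:**

| Check | Measured |
|---|---|
| Hub from parking point | within about 1.5 mm |
| Axle square to the dock | within 0.3° |
| Hub height | about 31.5 mm (the same as I read on the bench) |
| Buffer pressed in | about 5 mm |
| Gripper | about 0.19 m up, touching nothing |
| Jar, dish, stone | look unmoved in the pictures; not re-measured |

**Disagreements:** One hub fit on the crest (35.1 mm high) was thrown off by the buffer being in view; refitted without it, the height came out right. The top and scene cameras differed by about 1 to 2 mm on the dock's position, so I used their average, and the wrist views agreed with it.

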